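# Gauge the post socket of the toy filling station

### The arm

A 6-joint arm with a two-finger parallel gripper is mounted at the origin on the work surface. World frame = base frame: x ahead of the robot, y to its left, z up, the work surface at z = 0. Lengths are in mm, angles in rad, forces in N, time in s.
With the tool pointing down it reaches from about 350 to 775 mm from the base axis. Payload 7.3 kg.
Tool frame: the origin (TCP) lies at the very end of the fingers, on their centre line; the grasp point (between the pads) lies 19 mm behind it; z points along the fingers, y is the line along which they close (so a half turn about z gives the same grasp; the last joint's range is limited). The gripper opens to 92 mm and grips with 3 to 60 N. Pads are 19 mm wide; open, the fingers measure 130 mm over their backs; the gripper's body (75 mm by 190 mm) begins 47 mm behind the grasp point.
Start: joints at [0.992, 0.342, 1.524, -0, 1.275, -0.146], TCP at [220.181, 476.619, 226.741] pointing down, gripper open.
Joint ranges: [-2.53, 2.53], [-0.77, 2.02], [0.04, 2.7], [-1, 4.14], [0.28, 2.66], [-3.11, 3.11]. Speed limits (rad/s): [2.57, 2.57, 3.14, 3.14, 3.14, 3.14].

### API

Orientations are given as [roll, pitch, yaw] about the fixed x, y, z axes, in that order (R = Rz(yaw) Ry(pitch) Rx(roll)).
In Python, from plant import get_obs, vision, workorder gives the robot as it stands.
- The arm moves only by the shell command python3 -m pendant 'ROWS' [OPENING]. ROWS is a JSON object of lists of equal length, an entry for each row: "dp": the shift along the tool's x, y, z in m, a list of three; "rotation": the turn, a rotation vector about the tool's x, y, z in rad, a list of three. A call has 1 to 8 rows; each row is the pose to reach, as a shift and turn from the pose commanded when the call began, along the tool's axes at that moment; what a row does not reach only later rows make up. A row lasts 1/8 s, in which the tool goes at most 62.5 mm and 10.7 degrees, less where a joint would pass 70% of its speed; a pose out of reach is approached as far as the arm can. A call with a gripper value outside its range is refused whole. OPENING is the finger opening in m, from 0 to 0.0918, set as the call begins (- or left out, the last holds). The fingers move at their own pace and stop on an object; the grip force is fixed at half the most. Time passes only in rows, so rows that repeat a pose let the fingers close. It gives the time, the measured TCP pose, the force, the opening and the grip force at its end, in the units of the state.
- get_obs(): the state, without advancing time (a new reading comes with each control period).
- vision.capture(name): name is "side" or "top" or "wrist"; returns a dict with "pixels" (384x512x3 uint8, red, green, blue), "vfov" (degrees; the focal length in pixels is half the picture's height over the tangent of half this angle, whatever the lens; pixels are square), "cx", "cy" (the principal point, pixels), "pose" (4x4, takes a point from camera to world coordinates); the wrist camera has in their place "T_tool_cam" (4x4, takes a point from camera to tool coordinates, whose origin is the TCP and whose axes are the flange's). Camera axes: x right, y up, looking along -z (the intrinsics and any distortion apply to the point x, -y, -z); pixel columns grow to the right and rows downward; lengths in mm; the calibration is good to about 2 mm. A picture is of the moment at which its call begins: read the wrist's pose just before it. There is no depth.
- workorder.close_job(): hands the job in; it is judged then, once.
The state is a dict: "time": time; "joint_positions": joint angles; "dq": joint speeds; "tau": joint torques, N m; "tool_pos": TCP position; "tcp_rot": TCP orientation; "contact_force": force on the tool from outside, world axes, zero at the start; "moment": the same for the moment, N m; "grip_width": finger opening in mm; "finger_force": force on a finger pad.
Only numpy, scipy, OpenCV 4.12 (cv2) and the standard library are available. Lean on these libraries where they do the work, as an engineer would, in place of code of your own. Each camera call takes 0.05 s, during which the arm holds its last target. There are 200 camera calls.

### The job

The post that carried the filling station's canopy has snapped, and a new one is to be cut to length. Take the depth gauge from the tool block, push its rod into the rubber-lined socket in the middle of the column until it stands on the bottom, and slide the brass crossbar down flat onto the column's rim so that the depth can be read. The bottom is only a thin glued-in disc, so feel for it gently; leave the gauge standing there, and do not disturb the toys or the pencil.

Things in the scene. Friction and masses are not known exactly. Their poses are not given: they have to be found in the camera images.
- gauge: Depth gauge, 98 mm long, about 0.12 kg: an upright steel rod 8 mm in diameter with a round nose, black 5 mm marks and a red grip on top. Origin at the tip of the nose, z up the rod. From the tip: rod to 67 mm, a flange 18 mm in diameter from 67 to 71 mm, the red grip, 13 mm in diameter, from 71 to 98 mm. It starts upright in the tool block, its tip 30 mm below the block's top.
- gauge_tip (a point): The tip of the gauge's round nose (same point and axes as gauge).
- beam_foot (a point): Centre of the underside of the gauge's brass crossbar, which is 80 mm long (along the gauge's y), 20 mm wide (x) and 12 mm tall; the rod passes through its middle. z points up the rod.
- beam (a joint): How far the crossbar has been slid down the rod, in m: its underside is 53 mm above the tip at 0 and 3 mm above it at 0.05. It slides stiffly (about 2 N) and stays where it is left; it starts between 0 and 0.011.
- station: Toy filling station, fixed to the table: a grey disc 176 mm in diameter, 12 mm high, with two pumps (red, green) up to 46 mm high and a bench near its edge, and in its middle a light wooden column 44 mm in diameter, its flat top 60 mm above the table. Origin at the centre of the underside, z up. The bottom of its socket is a thin glued-in disc that breaks out under more than 20 N.
- socket_mouth (a point): Centre of the mouth of the column's blind socket, level with its rim. The upright bore is 11 mm wide, in a black rubber lining 20 mm across. Nubs 5 to 11 mm below the rim pinch an 8 mm rod: it does not fall by its own weight but has to be pushed, with 3 to 6 N all the way. The depth is not known: 14 to 38 mm below the rim the resistance rises sharply (about 10 N per mm).
- block: Wooden tool block, 55 x 150 x 40 mm, fixed to the table; origin at the centre of the underside, long along y. The gauge stands in the hole 42 mm to its -y side, the pencil in the hole 45 mm to its +y side; each hole is 10 mm wide and 30 mm deep.
- pencil: Bystander: yellow pencil, 8 mm thick, 118 mm long, standing in the tool block. Origin at its lower point.
- canopy: Bystander: the blue canopy, a shallow dome 132 mm in diameter and 44 mm high, lying on the table. Origin at the centre of its underside.
- red_car: Bystander: red toy car, 72 x 37 x 38 mm, on the table. Origin at the centre of its underside.
- green_car: Bystander: green toy car, 72 x 37 x 38 mm, on the table. Origin at the centre of its underside.
- engine: Bystander: yellow toy railway engine, 80 x 36 x 61 mm, on the table. Origin at the centre of its underside.
- tree: Bystander: toy tree, 52 mm wide, 86 mm high. Origin at the centre of its foot.
- road_sign: Bystander: toy road sign, foot 40 mm wide, 94 mm high. Origin at the centre of its foot.
Things that resemble listed ones, but are neither listed nor needed, are in the scene too. What is shaped like the gauge but blue or pink is not meant.

How it is judged (in metres and radians):
On the way:
1. the gauge's rod stands on the bottom of the socket (horizontal distance between gauge_tip and socket_mouth below 0.004 m and z of socket_bottom_c0 in the frame of gauge_tip above -0.003 m), for 0.2 s.
At the end, for the whole second after the job is handed in: The gauge stands released and at rest in the station's socket, upright to within 4.5 degrees, the tip of its rod within 1.5 mm of the bottom, and the underside of the crossbar within 2 mm of the column's rim (all of step 1 and z of beam_foot in the frame of socket_mouth below 0.002 m and horizontal distance between beam_foot and socket_mouth below 0.005 m and angle between gauge's own z axis and vertical below 0.08 rad and linear speed of gauge below 0.01 m/s); the robot touches nothing.
It fails at once if the thin bottom of the socket is pressed with more than 20 N (contact force between gauge and socket_bottom_c0 above 20 N).
It fails at once if a toy or the pencil is moved by more than 25 mm (distance of any of pencil, canopy, red_car, green_car, engine, tree, road_sign from where it was at the start of the episode above 0.025 m).
It also fails if it takes over 54 s, if anything falls off the work surface, if the arm or the gripper's body presses on something with over 40 N, if the wrist force passes 120 N, or if a joint passes its speed limit or range.

## Working session

There is one attempt and no reset: what is moved stays moved. The work goes in short steps, Python scripts to look and compute and a shell command to move; the robot and the scene stay as the last step left them, time stands still between calls to the robot, and variables do not carry over. Pictures are saved under pics/ and viewed, at most 10 in all, crops included, and the job is handed in when it is done.

```bash
ls; mkdir -p pics
python3 - <<'E'
from plant import get_obs, vision
import cv2
o=get_obs();print(o)
for n in("side","top"):
    c=vision.capture(n);cv2.imwrite(f"pics/{n}0.png",cv2.cvtColor(c["pixels"],cv2.COLOR_RGB2BGR))
    print(n,{k:v for k,v in c.items() if k!="pixels"})
c=vision.capture("wrist");cv2.imwrite("pics/wrist0.png",c["pixels"][...,::-1]);print({k:v for k,v in c.items() if k!="pixels"})
import numpy as np
a=cv2.imread("pics/side0.png");b=cv2.imread("pics/top0.png")
E
```

```text
pics
{'time': 0.0, 'joint_positions': array([ 9.91999583e-01,  3.42700621e-01,  1.52500559e+00,  9.21026871e-06,
        1.27538793e+00, -1.46014425e-01]), 'dq': array([-0.00124692,  0.00012222,  0.00092508, -0.00054966,  0.00267918,
        0.00136401]), 'tau': array([ 6.30788036e-04, -4.31246746e+01, -2.44210660e+01,  7.16690160e-02,
        5.60832547e-02, -1.24039111e-04]), 'tool_pos': array([219.94783234, 476.2664112 , 226.06041884]), 'tcp_rot': array([-3.14010843e+00, -2.27173105e-04,  2.70880748e+00]), 'contact_force': array([-1.31577587,  0.99627342, -0.11443775]), 'moment': array([-0.06566323,  0.01578249,  0.05663484]), 'finger_force': 0.0, 'grip_width': 91.73523662650761}
side {'vfov': 51.78100405290756, 'cx': 254.8192098462777, 'cy': 193.0514008612232, 'pose': array([[ 6.76460965e-01,  3.59501777e-01, -6.42774482e-01,
        -4.17998977e+01],
       [-7.36466684e-01,  3.35141137e-01, -5.87619981e-01,
        -5.84995243e+02],
       [ 4.16974344e-03,  8.70883971e-01,  4.91470978e-01,
         5.43767856e+02],
       [ 0.00000000e+00,  0.00000000e+00,  0.00000000e+00,
   
[... 194 characters left out ...]
0e+02],
       [-9.99988455e-01, -4.76632205e-03,  6.09184239e-04,
        -5.36983698e+01],
       [-2.07387732e-04,  1.69471915e-01,  9.85534995e-01,
         1.03112295e+03],
       [ 0.00000000e+00,  0.00000000e+00,  0.00000000e+00,
         1.00000000e+00]])}
{'vfov': 70.82053259495697, 'cx': 253.02956051792404, 'cy': 188.57695679220956, 'T_tool_cam': array([[-5.37866667e-04,  9.50324421e-01,  3.11260672e-01,
         8.39203768e+01],
       [ 9.99999761e-01,  6.46425149e-04, -2.45604644e-04,
         6.54682611e-01],
       [-4.34610818e-04,  3.11260466e-01, -9.50324541e-01,
        -1.57991935e+02],
       [ 0.00000000e+00,  0.00000000e+00,  0.00000000e+00,
         1.00000000e+00]])}
```

View pics/top0.png

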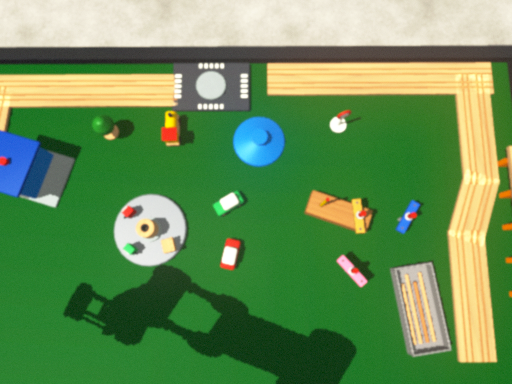

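View pics/side0.png

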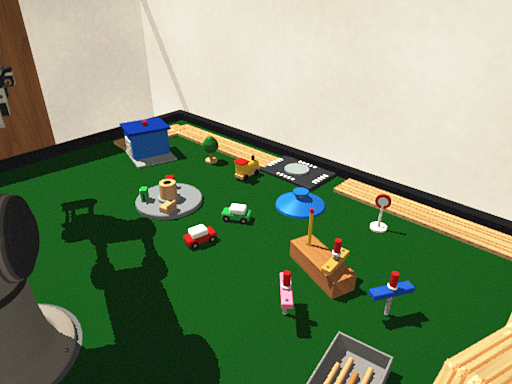

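The top view shows the station at (150,229) with its column at (147,228). The block is at (340,210), with the pencil at its left end (325,200).

Three things are shaped like the gauge:
- **Brass bar:** (360,215) in top and (337,255) in side, standing in the block.
- **Pink:** (352,270).
- **Blue:** (408,216).

The brass one in the block fits the description. I'll confirm it in a crop.

```bash
cat > h.py <<'E'
import numpy as np, cv2
from scipy.spatial.transform import Rotation as R
from plant import get_obs, vision
def cap(n):
    o=get_obs(); c=vision.capture(n)
    if n=="wrist":
        T=np.eye(4);T[:3,:3]=R.from_euler("xyz",o["tcp_rot"]).as_matrix();T[:3,3]=o["tool_pos"]
        c["pose"]=T@c["T_tool_cam"]
    c["f"]=192/np.tan(np.radians(c["vfov"]/2)); return c
def ray(c,u,v):
    d=np.array([(u-c["cx"])/c["f"],-(v-c["cy"])/c["f"],-1.]); d=c["pose"][:3,:3]@d
    return c["pose"][:3,3],d/np.linalg.norm(d)
def atz(c,u,v,z):
    p,d=ray(c,u,v); return p+d*(z-p[2])/d[2]
def proj(c,P):
    q=np.linalg.inv(c["pose"])@np.append(P,1); return c["cx"]-c["f"]*q[0]/q[2], c["cy"]+c["f"]*q[1]/q[2]
def tri(obs):
    A=np.zeros((3,3));b=np.zeros(3)
    for c,u,v in obs:
        p,d=ray(c,u,v);M=np.eye(3)-np.outer(d,d);A+=M;b+=M@p
    return np.linalg.solve(A,b)
def crop(c,u,v,w,h,s):
    M=np.float32([[s,0,-s*(u-w/2)],[0,s,-s*(v-h/2)]])
    return cv2.warpAffine(c["pixels"],M,(int(w*s),int(h*s)),flags=cv2.INTER_CUBIC)[...,::-1]
def save(n,*rows): cv2.imwrite(f"pics/{n}.png",np.vstack([np.hstack(r) for r in rows]))
E
python3 - <<'E'
from h import *
t=cap("top");s=cap("side")
save("z1",[crop(t,147,229,80,60,5),crop(t,340,210,80,60,5)],[crop(s,168,193,80,60,5),crop(s,325,258,80,60,5)])
for n,c in(("t",t),("s",s)):
    h=cv2.cvtColor(c["pixels"],cv2.COLOR_RGB2HSV)
    for nm,m in(("red",cv2.inRange(h,(0,180,90),(6,255,255))|cv2.inRange(h,(174,180,90),(180,255,255))),("grey",cv2.inRange(h,(0,0,90),(180,40,190)))):
        k,_,st,ce=cv2.connectedComponentsWithStats(m)
        print(n,nm,[(ce[i].round(1).tolist(),st[i,4],st[i,2:4].tolist()) for i in range(1,k) if st[i,4]>8 ])
E
```

```text
t red [([343.7, 112.9], np.int32(22), [12, 6]), ([168.8, 133.6], np.int32(167), [15, 12]), ([3.1, 160.8], np.int32(44), [8, 7]), ([128.7, 211.5], np.int32(60), [11, 9]), ([362.8, 213.1], np.int32(25), [7, 5]), ([412.8, 215.0], np.int32(28), [8, 5]), ([232.8, 242.6], np.int32(91), [14, 9]), ([227.1, 266.2], np.int32(43), [14, 6]), ([354.9, 269.8], np.int32(20), [7, 4])]
t grey [([162.9, 46.6], np.int32(438), [297, 3]), ([367.9, 45.6], np.int32(9), [6, 2]), ([423.8, 45.4], np.int32(12), [7, 2]), ([469.4, 45.3], np.int32(127), [83, 3]), ([212.0, 86.6], np.int32(2336), [76, 49]), ([56.1, 176.1], np.int32(887), [39, 54]), ([24.5, 196.4], np.int32(13), [10, 4]), ([176.7, 231.7], np.int32(225), [31, 70]), ([137.6, 210.5], np.int32(79), [15, 14]), ([161.6, 225.8], np.int32(204), [18, 22]), ([139.0, 247.0], np.int32(92), [12, 14]), ([422.0, 311.6], np.int32(1494), [60, 94])]
s red [([144.0, 122.7], np.int32(22), [5, 5]), ([240.9, 161.1], np.int32(63), [15, 7]), ([169.5, 176.2], np.int32(27), [9, 4]), ([383.3, 199.6], np.int32(70), [15, 14]), ([311.8, 210.2], np.int32(12), [3, 5]), ([198.6, 23
[... 600 characters left out ...]
]), ([178.9, 185.7], np.int32(21), [7, 7]), ([149.4, 198.7], np.int32(39), [15, 17]), ([189.6, 206.2], np.int32(71), [25, 26]), ([180.6, 199.5], np.int32(25), [11, 14]), ([159.4, 201.0], np.int32(14), [7, 5]), ([382.7, 201.3], np.int32(60), [10, 8]), ([152.3, 213.2], np.int32(83), [34, 12]), ([380.4, 213.9], np.int32(28), [4, 16]), ([238.3, 211.8], np.int32(42), [16, 6]), ([200.5, 233.8], np.int32(51), [16, 8]), ([380.0, 231.6], np.int32(10), [7, 2]), ([336.5, 255.9], np.int32(19), [8, 8]), ([289.1, 287.0], np.int32(9), [5, 5]), ([387.3, 306.4], np.int32(69), [8, 18]), ([70.3, 321.2], np.int32(235), [44, 42]), ([284.4, 311.4], np.int32(20), [4, 6]), ([359.5, 362.5], np.int32(740), [85, 53])]
```

View pics/z1.png

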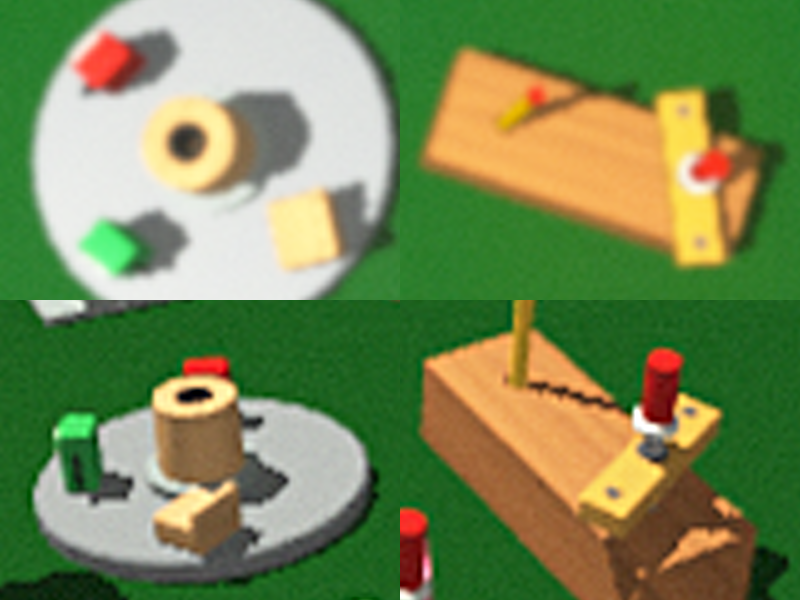

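The crop confirms it: a brass crossbar with a red grip, standing in the block, and the socket in the station's column. Now I'll triangulate.

Run:
```python
from h import *
t=cap("top");s=cap("side")
print("grip (z~95)",tri([(t,362.8,213.1),(s,337.1,245.3)]), atz(t,362.8,213.1,102), atz(s,337.1,245.3,95))
print("flange z81", atz(t,360,214.4,81))
print("mouth z60",tri([(t,144.4,227.6),(s,167.4,181.6)]), atz(t,144.4,227.6,60), atz(s,167.4,181.6,60))
a=atz(t,356.8,202,70);b=atz(t,360.2,228.4,70);print("bar",a,b,np.degrees(np.arctan2(*(a-b)[[1,0]])))
o=get_obs();print(o["tool_pos"],R.from_euler("xyz",o["tcp_rot"]).as_matrix().round(3))
```

```text
grip (z~95) [ 503.79380455 -296.4342259    95.29733159] [ 503.38283119 -295.20089254  102.        ] [ 503.56656267 -295.88550621   95.        ]
flange z81 [ 502.97696731 -294.10604258   81.        ]
mouth z60 [478.24829495 202.65428213  60.34774478] [476.99949665 203.71969498  60.        ] [479.77133002 202.06536081  60.        ]
bar [ 533.33533328 -290.81824645   70.        ] [ 471.86930319 -295.81410398   70.        ] 4.646692127741989
[220.11867978 476.53597445 226.57053522] [[-0.908  0.419 -0.   ]
 [ 0.419  0.908 -0.   ]
 [ 0.    -0.    -1.   ]]
```

```bash
python3 -m pendant '{"dp":[[-0.33,-0.33,0],[-0.33,-0.33,0],[-0.33,-0.33,0],[-0.33,-0.33,0],[-0.33,-0.33,0],[-0.33,-0.33,0],[-0.33,-0.33,0],[-0.33,-0.33,0]],"rotation":[[0,0,0],[0,0,0],[0,0,0],[0,0,0],[0,0,0],[0,0,0],[0,0,0],[0,0,0]]}' 0.045
python3 -m pendant '{"dp":[[-0.251,-0.252,0],[-0.251,-0.252,0],[-0.251,-0.252,0],[-0.251,-0.252,0],[-0.251,-0.252,0],[-0.251,-0.252,0],[-0.251,-0.252,0],[-0.251,-0.252,0]],"rotation":[[0,0,1.04],[0,0,1.04],[0,0,1.04],[0,0,1.04],[0,0,1.04],[0,0,1.04],[0,0,1.04],[0,0,1.04]]}'
python3 - <<'E'
from h import *
w=cap("wrist");o=get_obs()
print(o["time"],o["tool_pos"],R.from_euler("xyz",o["tcp_rot"]).as_matrix().round(3),o["grip_width"],o["contact_force"])
print(proj(w,[503.5,-295.5,108]),proj(w,[503.5,-295.5,81]))
save("w1",[cv2.resize(w["pixels"],(800,600))[...,::-1]])
E
```

```text
time: 1.35
tool_pos: [382.1, 35.9, 226.9]
tcp_rot: [3.142, 0.001, 2.706]
contact_force: [-0.4, 0.4, 0.0]
grip_width: 45.0
finger_force: 0.0
time: 2.35
tool_pos: [503.2, -294.7, 226.3]
tcp_rot: [-3.141, -0.001, 1.67]
contact_force: [-1.3, -0.1, 1.2]
grip_width: 45.0
finger_force: 0.0
2.4 [ 503.2193525  -294.32417245  226.67445699] [[-0.099  0.995 -0.   ]
 [ 0.995  0.099  0.001]
 [ 0.001 -0.    -1.   ]] 45.28944455534179 [ 0.03995831 -0.29429456  0.67333278]
(np.float64(252.25143765985754), np.float64(184.581922715361)) (np.float64(252.32382645352263), np.float64(177.73644349452164))
```

View pics/w1.png

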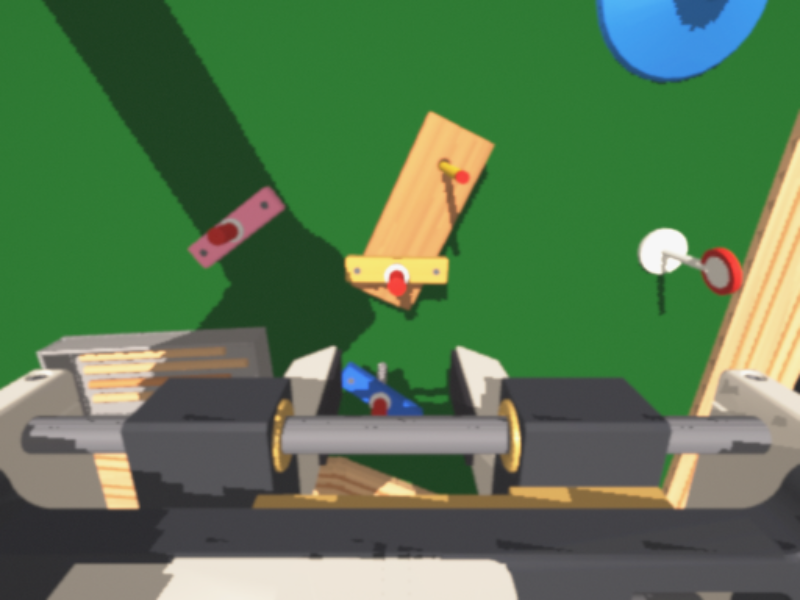

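The grip top is at (398,290) in the enlarged view, centred between the fingers, and the bar is parallel to the closing line. I'll go down and grasp it.

```bash
python3 -m pendant '{"dp":[[-0.0015,0.0015,0.05],[-0.0015,0.0015,0.09],[-0.0015,0.0015,0.12],[-0.0015,0.0015,0.135],[-0.0015,0.0015,0.1425],[-0.0015,0.0015,0.1425],[-0.0015,0.0015,0.1425]],"rotation":[[0,0,0],[0,0,0],[0,0,0],[0,0,0],[0,0,0],[0,0,0],[0,0,0]]}'
python3 -m pendant '{"dp":[[0,0,0],[0,0,0],[0,0,0],[0,0,0],[0,0,0],[0,0,0]],"rotation":[[0,0,0],[0,0,0],[0,0,0],[0,0,0],[0,0,0],[0,0,0]]}' 0.0
```

```text
time: 3.28
tool_pos: [505.7, -297.1, 85.4]
tcp_rot: [3.14, 0.001, 1.669]
contact_force: [-1.0, -0.5, 0.4]
grip_width: 44.9
finger_force: 0.0
time: 4.03
tool_pos: [505.2, -296.8, 84.2]
tcp_rot: [3.142, 0.0, 1.669]
contact_force: [0.1, -0.3, -0.2]
grip_width: 12.3
finger_force: 30.0
```

```bash
python3 -m pendant '{"dp":[[0,0,-0.02],[0,0,-0.05],[0,0,-0.09],[0,0,-0.13],[0,0,-0.15],[0.01,0,-0.15],[0.04,0.002,-0.15],[0.08,0.004,-0.15]],"rotation":[[0,0,0],[0,0,0],[0,0,0],[0,0,0],[0,0,0],[0,0,0],[0,0,0],[0,0,0]]}'
python3 -m pendant '{"dp":[[0.06,0.003,0],[0.12,0.006,0],[0.18,0.008,0],[0.24,0.011,0],[0.3,0.014,0],[0.35,0.016,0],[0.39,0.018,0],[0.4,0.018,0]],"rotation":[[0,0,0],[0,0,0],[0,0,0],[0,0,0],[0,0,0],[0,0,0],[0,0,0],[0,0,0]]}'
python3 -m pendant '{"dp":[[0.012,0,0.02],[0.02,0.001,0.05],[0.02,0.001,0.07],[0.02,0.001,0.07],[0.02,0.001,0.07]],"rotation":[[0,0,0],[0,0,0],[0,0,0],[0,0,0],[0,0,0]]}'
python3 - <<'E'
from h import *
w=cap("wrist");o=get_obs();s=cap("side");t=cap("top")
print(o["time"],o["tool_pos"],R.from_euler("xyz",o["tcp_rot"]).as_matrix().round(3),o["contact_force"])
T=o["tool_pos"]-[0,0,74]
print("pred tip",T,[np.round(proj(c,T),1) for c in(w,s,t)],[np.round(proj(c,[478.2,202.7,60]),1) for c in(w,s,t)])
save("w2",[crop(w,256,192,100,75,4),crop(w,256,172,512,384,.78125)],[crop(s,168,170,80,60,5),crop(t,147,229,80,60,5)])
E
```

```text
time: 5.03
tool_pos: [500.4, -215.4, 232.2]
tcp_rot: [-3.139, -0.002, 1.668]
contact_force: [0.2, -0.2, -0.4]
grip_width: 12.2
finger_force: 30.0
time: 6.02
tool_pos: [478.4, 185.4, 232.6]
tcp_rot: [-3.139, -0.0, 1.672]
contact_force: [0.1, -0.0, -1.4]
grip_width: 11.7
finger_force: 30.0
time: 6.65
tool_pos: [479.4, 202.7, 164.6]
tcp_rot: [3.141, -0.0, 1.668]
contact_force: [-0.3, -0.4, -2.3]
grip_width: 12.3
finger_force: 30.0
6.7 [479.60589728 202.82582055 164.98580499] [[-0.097  0.995  0.001]
 [ 0.995  0.097  0.   ]
 [ 0.     0.001 -1.   ]] [ 0.75088363  0.23195553 -0.27345556]
pred tip [479.60589728 202.82582055  90.98580499] [array([252. , 198.1]), array([165.9, 170.9]), array([141.2, 225.2])] [array([250.7, 187.6]), array([166.8, 181.7]), array([144.9, 227.1])]
```

View pics/w2.png

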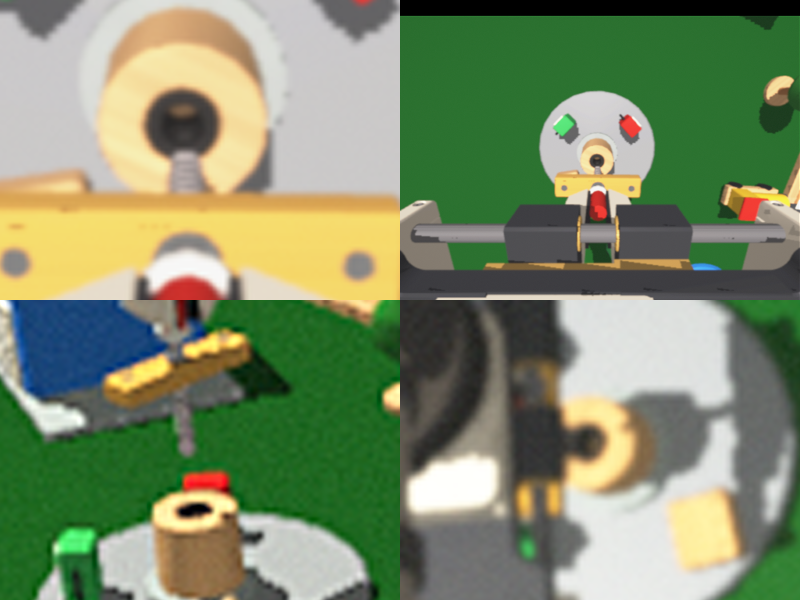

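The tip is at about (251.8,193.3) in the wrist image and the mouth centre at (251.5,185.3), so they are aligned along tool y. I'll go lower to reduce the parallax before correcting tool x.

```bash
python3 -m pendant '{"dp":[[0.0,0,0.01],[0.0,0,0.02],[0.0,0,0.024],[0.0,0,0.024],[0.0,0,0.024]],"rotation":[[0,0,0],[0,0,0],[0,0,0],[0,0,0],[0,0,0]]}'
python3 - <<'E'
from h import *
w=cap("wrist");o=get_obs();s=cap("side")
T=o["tool_pos"]-[0,0,74.2]
print(o["time"],o["contact_force"],"pred tip",T,[np.round(proj(c,T),1) for c in(w,s)],[np.round(proj(c,[478.2,202.7,60]),1) for c in(w,s)])
Tw=[proj(w,T+d) for d in([0,0,0],[1,0,0],[0,1,0])];print(Tw)
save("w3",[crop(w,252,187,50,50,12)])
save("s3",[crop(s,167,176,50,50,12)])
E
python3 -c "
import cv2,numpy as np
a=cv2.imread('pics/w3.png');b=cv2.imread('pics/s3.png');cv2.imwrite('pics/ws3.png',cv2.resize(np.hstack([a,b]),(800,400)))"
```

```text
time: 7.42
tool_pos: [479.3, 203.2, 140.4]
tcp_rot: [3.141, -0.0, 1.669]
contact_force: [0.1, 0.1, -0.7]
grip_width: 12.1
finger_force: 30.0
7.475 [-1.31418067  0.18257332 -0.94888386] pred tip [479.33534509 203.19335935  66.27008005] [array([251.8, 198. ]), array([166.8, 179.4])] [array([250.5, 196. ]), array([166.8, 181.7])]
[(np.float64(251.75132414227784), np.float64(197.96306257143135)), (np.float64(252.83955791258043), np.float64(198.06277918836406)), (np.float64(251.85624925922633), np.float64(196.93916996709908))]
```

View pics/ws3.png

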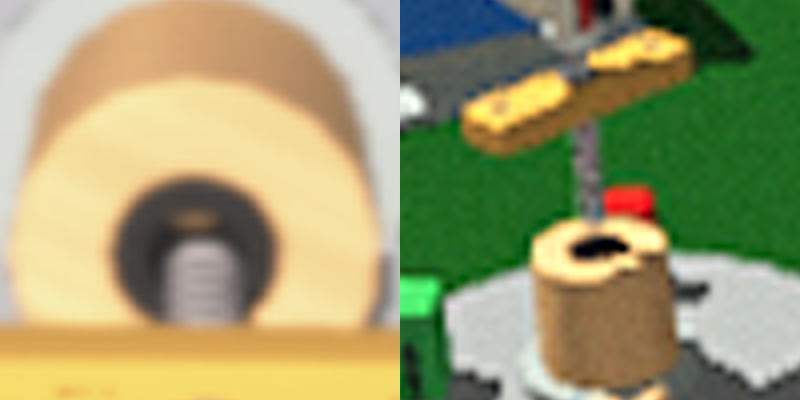

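The mouth centre is at (251.5,193.6) and the rod tip at about (252.3,194.9). Correcting for the 6 mm height difference and the side view, the tip has to move about -1.2 mm in tool x and -0.5 mm in tool y. I'll correct that and enter gently.

```bash
cat > ok.py <<'E'
# exit 0 while the averaged upward force is below the limit (looks only)
import sys,numpy as np
from plant import get_obs
o=get_obs();f=o["contact_force"]
print("z%.1f F %s"%(o["tool_pos"][2],f.round(1)));sys.exit(int(f[2]>float(sys.argv[1]) or np.hypot(f[0],f[1])>8))
E
python3 -m pendant '{"dp":[[-0.0012,-0.0005,0],[-0.0012,-0.0005,0.002],[-0.0012,-0.0005,0.004],[-0.0012,-0.0005,0.006],[-0.0012,-0.0005,0.007],[-0.0012,-0.0005,0.008]],"rotation":[[0,0,0],[0,0,0],[0,0,0],[0,0,0],[0,0,0],[0,0,0]]}' >/dev/null; python3 ok.py 6 && python3 -m pendant '{"dp":[[0,0,0.001],[0,0,0.002],[0,0,0.002]],"rotation":[[0,0,0],[0,0,0],[0,0,0]]}' >/dev/null; python3 ok.py 7 && python3 -m pendant '{"dp":[[0,0,0.001],[0,0,0.002],[0,0,0.002]],"rotation":[[0,0,0],[0,0,0],[0,0,0]]}' >/dev/null; python3 ok.py 7 && python3 -m pendant '{"dp":[[0,0,0.001],[0,0,0.002],[0,0,0.002]],"rotation":[[0,0,0],[0,0,0],[0,0,0]]}'
```

```text
z132.2 F [ 0.6  0.6 -0.6]
z130.2 F [-0.3 -0.2 -1. ]
z128.1 F [-0.5 -0.4 -1.1]
time: 9.4
tool_pos: [478.7, 201.9, 126.1]
tcp_rot: [-3.141, -0.0, 1.669]
contact_force: [0.1, 0.4, -1.5]
grip_width: 12.1
finger_force: 30.0
```

```bash
python3 -m pendant '{"dp":[[0,0,0.001],[0,0,0.002],[0,0,0.002]],"rotation":[[0,0,0],[0,0,0],[0,0,0]]}' >/dev/null; python3 ok.py 7 && python3 -m pendant '{"dp":[[0,0,0.0005],[0,0,0.001],[0,0,0.001]],"rotation":[[0,0,0],[0,0,0],[0,0,0]]}' >/dev/null; python3 ok.py 7 && python3 -m pendant '{"dp":[[0,0,0.0005],[0,0,0.001],[0,0,0.001]],"rotation":[[0,0,0],[0,0,0],[0,0,0]]}' >/dev/null; python3 ok.py 7 && python3 -m pendant '{"dp":[[0,0,0.0005],[0,0,0.001],[0,0,0.001]],"rotation":[[0,0,0],[0,0,0],[0,0,0]]}' >/dev/null; python3 ok.py 7
```

```text
z124.3 F [-0.5  0.2 -0.4]
z123.4 F [-0.9 -0.3  2.7]
z122.1 F [-0.6 -0.9  2.4]
z121.1 F [-0.3 -0.6 -0.2]
```

```bash
(python3 -m pendant '{"dp":[[0,0,0.0005],[0,0,0.0008],[0,0,0.0008]],"rotation":[[0,0,0],[0,0,0],[0,0,0]]}' >/dev/null; python3 ok.py 6.5) && (python3 -m pendant '{"dp":[[0,0,0.0005],[0,0,0.0008],[0,0,0.0008]],"rotation":[[0,0,0],[0,0,0],[0,0,0]]}' >/dev/null; python3 ok.py 6.5) && (python3 -m pendant '{"dp":[[0,0,0.0005],[0,0,0.0008],[0,0,0.0008]],"rotation":[[0,0,0],[0,0,0],[0,0,0]]}' >/dev/null; python3 ok.py 6.5) && (python3 -m pendant '{"dp":[[0,0,0.0005],[0,0,0.0008],[0,0,0.0008]],"rotation":[[0,0,0],[0,0,0],[0,0,0]]}' >/dev/null; python3 ok.py 6.5) && (python3 -m pendant '{"dp":[[0,0,0.0005],[0,0,0.0008],[0,0,0.0008]],"rotation":[[0,0,0],[0,0,0],[0,0,0]]}' >/dev/null; python3 ok.py 6.5) && (python3 -m pendant '{"dp":[[0,0,0.0005],[0,0,0.0008],[0,0,0.0008]],"rotation":[[0,0,0],[0,0,0],[0,0,0]]}' >/dev/null; python3 ok.py 6.5)
```

```text
z120.4 F [-0.2 -0.8  1.3]
z119.5 F [-0.8 -1.   1.2]
z118.8 F [-0.1  0.2  1.9]
z118.0 F [ 0.  -0.3  0.5]
z117.1 F [0.5 1.3 0.3]
z116.3 F [-1.  -0.3  0.5]
```

```bash
(python3 -m pendant '{"dp":[[0,0,0.0005],[0,0,0.0009],[0,0,0.0009]],"rotation":[[0,0,0],[0,0,0],[0,0,0]]}' >/dev/null; python3 ok.py 5.5) && (python3 -m pendant '{"dp":[[0,0,0.0005],[0,0,0.0009],[0,0,0.0009]],"rotation":[[0,0,0],[0,0,0],[0,0,0]]}' >/dev/null; python3 ok.py 5.5) && (python3 -m pendant '{"dp":[[0,0,0.0005],[0,0,0.0009],[0,0,0.0009]],"rotation":[[0,0,0],[0,0,0],[0,0,0]]}' >/dev/null; python3 ok.py 5.5) && (python3 -m pendant '{"dp":[[0,0,0.0005],[0,0,0.0009],[0,0,0.0009]],"rotation":[[0,0,0],[0,0,0],[0,0,0]]}' >/dev/null; python3 ok.py 5.5) && (python3 -m pendant '{"dp":[[0,0,0.0005],[0,0,0.0009],[0,0,0.0009]],"rotation":[[0,0,0],[0,0,0],[0,0,0]]}' >/dev/null; python3 ok.py 5.5) && (python3 -m pendant '{"dp":[[0,0,0.0005],[0,0,0.0009],[0,0,0.0009]],"rotation":[[0,0,0],[0,0,0],[0,0,0]]}' >/dev/null; python3 ok.py 5.5) && (python3 -m pendant '{"dp":[[0,0,0.0005],[0,0,0.0009],[0,0,0.0009]],"rotation":[[0,0,0],[0,0,0],[0,0,0]]}' >/dev/null; python3 ok.py 5.5) && (python3 -m pendant '{"dp":[[0,0,0.0005],[0,0,0.0009],[0,0,0.0009]],"rotation":[[0,0,0],[0,0,0],[0,0,0]]}' >/dev/null; python3 ok.py 5.5)
```

```text
z115.4 F [ 1.  -0.2 -0.1]
z114.5 F [0.5 0.5 0.6]
z113.6 F [-0.8 -0.1  1.1]
z112.8 F [-0.7  0.5  1.1]
z111.8 F [0.1 0.  0.8]
z110.9 F [-0.5 -0.7  1.2]
z110.1 F [ 0.5 -0.5  0.9]
z109.1 F [-0.3  0.2  1.4]
```

```bash
(python3 -m pendant '{"dp":[[0,0,0.0005],[0,0,0.0009],[0,0,0.0009]],"rotation":[[0,0,0],[0,0,0],[0,0,0]]}' >/dev/null; python3 ok.py 5.5) && (python3 -m pendant '{"dp":[[0,0,0.0005],[0,0,0.0009],[0,0,0.0009]],"rotation":[[0,0,0],[0,0,0],[0,0,0]]}' >/dev/null; python3 ok.py 5.5) && (python3 -m pendant '{"dp":[[0,0,0.0005],[0,0,0.0009],[0,0,0.0009]],"rotation":[[0,0,0],[0,0,0],[0,0,0]]}' >/dev/null; python3 ok.py 5.5) && (python3 -m pendant '{"dp":[[0,0,0.0005],[0,0,0.0009],[0,0,0.0009]],"rotation":[[0,0,0],[0,0,0],[0,0,0]]}' >/dev/null; python3 ok.py 5.5) && (python3 -m pendant '{"dp":[[0,0,0.0005],[0,0,0.0009],[0,0,0.0009]],"rotation":[[0,0,0],[0,0,0],[0,0,0]]}' >/dev/null; python3 ok.py 5.5) && (python3 -m pendant '{"dp":[[0,0,0.0005],[0,0,0.0009],[0,0,0.0009]],"rotation":[[0,0,0],[0,0,0],[0,0,0]]}' >/dev/null; python3 ok.py 5.5) && (python3 -m pendant '{"dp":[[0,0,0.0005],[0,0,0.0009],[0,0,0.0009]],"rotation":[[0,0,0],[0,0,0],[0,0,0]]}' >/dev/null; python3 ok.py 5.5) && (python3 -m pendant '{"dp":[[0,0,0.0005],[0,0,0.0009],[0,0,0.0009]],"rotation":[[0,0,0],[0,0,0],[0,0,0]]}' >/dev/null; python3 ok.py 5.5)
```

```text
z108.2 F [-0.3  0.5  1.3]
z107.4 F [ 0.1 -0.4  0.1]
z106.7 F [-0.3 -0.   2.5]
z106.3 F [-2.2 -1.   7.5]
```

```bash
python3 -m pendant '{"dp":[[0,0,0.0],[0,0,0]],"rotation":[[0,0,0],[0,0,0]]}'; python3 -m pendant '{"dp":[[0,0,0.0003],[0,0,0.0003]],"rotation":[[0,0,0],[0,0,0]]}'
```

```text
time: 17.9
tool_pos: [479.1, 202.0, 106.3]
tcp_rot: [3.14, -0.0, 1.669]
contact_force: [-1.0, -0.3, 7.2]
grip_width: 12.3
finger_force: 30.0
time: 18.15
tool_pos: [479.2, 202.0, 106.2]
tcp_rot: [3.14, -0.0, 1.669]
contact_force: [-1.6, -0.7, 9.6]
grip_width: 12.1
finger_force: 30.0
```

Bottom found at about 28 mm depth: the force climbs at about 10 N/mm. I'll release with a 30 mm opening and slide the bar down with the fingertips either side of the flange.

```bash
python3 -m pendant '{"dp":[[0,0,0],[0,0,0],[0,0,0],[0,0,0]],"rotation":[[0,0,0],[0,0,0],[0,0,0],[0,0,0]]}' 0.032; python3 ok.py 9 && (python3 -m pendant '{"dp":[[0,0,0.003],[0,0,0.006],[0,0,0.009],[0,0,0.009]],"rotation":[[0,0,0],[0,0,0],[0,0,0],[0,0,0]]}' >/dev/null; python3 ok.py 6) && (python3 -m pendant '{"dp":[[0,0,0.003],[0,0,0.006],[0,0,0.009],[0,0,0.009]],"rotation":[[0,0,0],[0,0,0],[0,0,0],[0,0,0]]}' >/dev/null; python3 ok.py 6) && (python3 -m pendant '{"dp":[[0,0,0.003],[0,0,0.006],[0,0,0.008],[0,0,0.009]],"rotation":[[0,0,0],[0,0,0],[0,0,0],[0,0,0]]}' >/dev/null; python3 ok.py 6)
```

```text
time: 18.65
tool_pos: [478.7, 201.9, 105.1]
tcp_rot: [-3.141, -0.0, 1.669]
contact_force: [0.2, 0.5, 0.5]
grip_width: 32.0
finger_force: 0.0
z105.1 F [0.2 0.5 0.5]
z96.0 F [ 0.2 -0.2 -0.1]
z87.1 F [0.6 0.1 0.1]
z78.3 F [-0.4 -0.2  1.9]
```

Now the last few millimetres, gently.

```bash
(python3 -m pendant '{"dp":[[0,0,0.001],[0,0,0.002],[0,0,0.003],[0,0,0.003]],"rotation":[[0,0,0],[0,0,0],[0,0,0],[0,0,0]]}' >/dev/null; python3 ok.py 6) && (python3 -m pendant '{"dp":[[0,0,0.001],[0,0,0.0015],[0,0,0.0015]],"rotation":[[0,0,0],[0,0,0],[0,0,0]]}' >/dev/null; python3 ok.py 6) && (python3 -m pendant '{"dp":[[0,0,0.0005],[0,0,0.001],[0,0,0.001]],"rotation":[[0,0,0],[0,0,0],[0,0,0]]}' >/dev/null; python3 ok.py 6) && (python3 -m pendant '{"dp":[[0,0,0.0005],[0,0,0.001],[0,0,0.001]],"rotation":[[0,0,0],[0,0,0],[0,0,0]]}' >/dev/null; python3 ok.py 6) && (python3 -m pendant '{"dp":[[0,0,0.0005],[0,0,0.001],[0,0,0.001]],"rotation":[[0,0,0],[0,0,0],[0,0,0]]}' >/dev/null; python3 ok.py 6) && (python3 -m pendant '{"dp":[[0,0,0.0005],[0,0,0.0008],[0,0,0.0008]],"rotation":[[0,0,0],[0,0,0],[0,0,0]]}' >/dev/null; python3 ok.py 6)
```

```text
z75.2 F [-0.7  0.1 -0.1]
z73.8 F [-0.6 -0.2  0.3]
z72.8 F [ 1.1 -0.7  1.3]
z72.3 F [-0.3 -0.5  5.5]
z72.2 F [-3.9 -0.8 13.6]
```

The bar seated at z ≈ 72.2, which is the 60 mm rim plus the 12 mm bar. I'll back off straight up and look.

```bash
python3 -m pendant '{"dp":[[0,0,-0.002],[0,0,-0.02],[0,0,-0.05],[0,0,-0.08],[0,0,-0.11],[0,0,-0.13],[0,0,-0.13]],"rotation":[[0,0,0],[0,0,0],[0,0,0],[0,0,0],[0,0,0],[0,0,0],[0,0,0]]}'
python3 - <<'E'
from h import *
w=cap("wrist");s=cap("side")
for z in (72,103,130):print(z,np.round(proj(w,[478.7,202,z]),1),np.round(proj(s,[478.7,202,z]),1))
save("w4",[crop(w,252,170,66,75,6),crop(s,168,172,66,75,6)])
E
```

```text
time: 23.02
tool_pos: [479.3, 202.0, 201.8]
tcp_rot: [3.139, -0.0, 1.669]
contact_force: [-0.3, -0.1, -0.5]
grip_width: 32.0
finger_force: 0.0
72 [251.1 180.8] [166.6 177.7]
103 [251.  189.5] [165.3 166.9]
130 [250.9 198.9] [164.2 157.3]
```

View pics/w4.png

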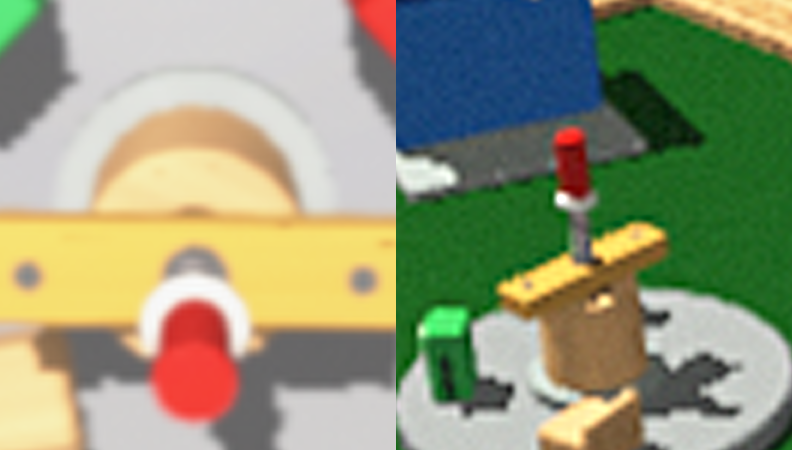

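The wrist view shows the bar flat across the column. In the side view the grip top is at (164,157), matching the predicted (164.2,157.3), so the gauge is upright and at depth. I'll hand in.

```bash
python3 -c "
from plant import workorder
print(workorder.close_job())"
```

```text
the job is handed in; nothing more can be done
None
```

The job is handed in, with no verdict returned: the gauge stands upright and released on the socket's bottom, which I felt at about 28 mm depth with under 10 N at the wrist, and its crossbar is flat on the column's rim.

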